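# Bolt the snack locker shut

### The arm

A 7-joint arm with a two-finger parallel gripper is mounted at the origin on the work surface. World frame = base frame: x ahead of the robot, y to its left, z up, the work surface at z = 0. Lengths are in m, angles in rad, forces in N, time in s.
With the tool pointing down it reaches from about 0.4 to 0.875 m from the base axis. Payload 4.4 kg.
Tool frame: the origin (TCP) lies at the very end of the fingers, on their centre line; the grasp point (between the pads) lies 19 mm behind it; z points along the fingers, y is the line along which they close (so a half turn about z gives the same grasp; the last joint's range is limited). The gripper opens to 85 mm and grips with 20 to 120 N. Pads are 22 mm wide; open, the fingers measure 114 mm over their backs; the gripper's body (76 mm by 85 mm) begins 54 mm behind the grasp point. The pads swing forward as they close: fully open they stand 13 mm farther back than shut.
Start: joints at [1.167, 0.628, 0.038, 1.517, -0.027, 0.996, -0.02], TCP at [0.215, -0.613, 0.231] pointing down, gripper open.
Joint ranges: [-3.06, 3.06], [-0.37, 2.12], [-1.25, 1.32], [0.18, 2.47], [-1.1, 4.24], [0.23, 1.98], [-2.94, 2.94]. Speed limits (rad/s): [2.57, 2.57, 3.14, 3.14, 3.14, 3.14, 3.14].

### API

Orientations are given as a unit quaternion [x, y, z, w].
In Python, from rig import ctrl gives the robot as it stands.
- The arm moves only by the tool move_arm, never from a script. Its argument "increments" is one flat list of numbers, 7 for each row, row after row: the shift along the tool's x, y, z scaled (see below), then the turn, a rotation vector about the tool's x, y, z scaled (see below), then the gripper command: -1 is shut, 1 is fully open, values between are in proportion. A call has exactly 8 rows; each row is the pose to reach, as a shift and turn from the pose commanded when the call began, along the tool's axes at that moment; what a row does not reach only later rows make up. The controller multiplies each number of a shift by 0.5 m and each number of a turn by 30 degrees. A row lasts 1/10 s, in which the tool goes at most 50 mm and 8.59 degrees, less where a joint would pass 70% of its speed; a pose out of reach is approached as far as the arm can. A call with a number of a shift or a turn outside -1 to 1 is refused whole. A call with a gripper value outside its range is refused whole. The fingers move at their own pace and stop on an object; the grip force is fixed at half the most. Time passes only in rows, so rows that repeat a pose let the fingers close, or fill a call up. It gives the time, the measured TCP pose, the force, the opening and the grip force at its end, in the units of the state.
- ctrl.observe(): the state, without advancing time (a new reading comes with each control period).
- ctrl.capture(name): name is "scene" or "top" or "wrist"; returns (picture, depth): 420x560x3 uint8, red, green, blue; 420x560 float32, m along the optical axis (not along the pixel's ray), 0 where there is no reading.
- ctrl.calibration(name): a dict with "intrinsics" (3x3 intrinsics, pixels), "T" (4x4, takes a point from camera to world coordinates). Camera axes: x right, y up, looking along -z (the intrinsics and any distortion apply to the point x, -y, -z); pixel columns grow to the right and rows downward; lengths in m; the calibration is good to about 2 mm. A picture is of the moment at which its call begins: read the wrist's pose just before it. calibration takes no time and is no camera call; for the wrist camera it gives the pose at the moment of the call.
- ctrl.job_done(): hands the job in; it is judged then, once.
The state is a dict: "clock": time; "joint_pos": joint angles; "joint_vel": joint speeds; "joint_torque": joint torques, N m; "position": TCP position; "orientation": TCP orientation; "ft_force": force on the tool from outside, world axes, zero at the start; "torque": the same for the moment, N m; "grip_width": opening from 0.0 (shut) to 1.0 (fully open); "gripper_force": force on a finger pad.
Only numpy, scipy, OpenCV 4.12 (cv2) and the standard library are available. Lean on these libraries where they do the work, as an engineer would, in place of code of your own. Each camera call takes 0.05 s, during which the arm holds its last target. There are 200 camera calls.

### The job

Make the white snack locker toddler-proof: lower its raised flap until it is fully shut, slide the barrel bolt all the way across so that it runs through the keeper on the flap, and then turn the bolt's handle fully down into its notch. Leave the snack cup, steel bottle, ramekin and plate standing where they are.

Things in the scene. Friction and masses are not known exactly. Their poses are not given: they have to be found in the camera images.
- locker: Low white counter-top locker, fixed, 240 (x) by 340 (y) by 130 mm high. Origin at the centre of its underside, z up, its front faces its own -x (towards the robot). Its top from y = 50 to 170 mm is a fixed strip that carries the barrel bolt; the rest, y = -168 to 47 mm, is the flap, hinged on the line x = 110 mm at the top.
- flap (a joint): Opening angle of the flap in rad: 0 shut (flush with the strip), grows as its front edge rises; starts half raised. The hinge is stiff: the flap stays where it is left and needs only a few newtons at its front edge to be pushed down to the stop at 0.
- flap_hinge (a point): On the flap's hinge line (far edge, top surface), half-way along the flap's width.
- flap_edge (a point): Middle of the flap's front edge, top surface; moves with the flap, 235 mm from flap_hinge. The flap is a white board 14 mm thick and 215 mm wide, its underside below this point; a steel finger tab 80 mm wide and 6 mm thick juts a further 18 mm beyond the edge.
- keeper (a point): Centre of the opening in the steel keeper on the flap, 27 mm back from the front edge, close to the flap's +y side, 18 mm above the flap's top surface. The keeper stands 30 mm high over the flap and is 25 mm by 16 mm; its opening is 15 mm square for the 10 mm bolt.
- bolt (a joint): Slide of the bolt in m: 0 fully withdrawn, 0.045 fully thrown (stop). It moves along the locker's -y. It starts withdrawn to within 9 mm, stays where it is left and takes about 3 N to slide. It can be thrown through the keeper only when the flap is shut.
- handle (a joint): Angle of the bolt's handle in rad about the bolt's axis: 0 up, 1.57 fully down (level, pointing to the locker's -x, out beyond its front face). Stays where left; 2 N at the knob turns it. Slot walls 14 mm above the axis keep it up (0.15 rad play) until the bolt is within 3 mm of its stop, where a 13 mm notch in the front wall admits the 7 mm stem. Once down it locks the slide.
- knob (a point): Centre of the black ball knob, 18 mm in diameter, at the end of the brass handle, 45 mm from the bolt's axis; moves with the bolt and handle. Upright, it is 63 mm above the locker's top.
- notch (a point): Fixed point on the bolt's axis at the notch, 18 mm above the locker's top and 22 mm behind the front face (handle's foot when fully thrown; 45 mm from its foot when fully withdrawn).
- cup_mid (a point): Centre of the lime-green toddler snack cup with two side handles and a white lid, 78 mm high, 78 mm across (110 mm over the handles). Leave it alone.
- flask_mid (a point): Centre of the stainless steel bottle with black twist cap, 68 mm diameter, 200 mm high. Leave it alone.
- ramekin_mid (a point): Centre of the glass ramekin, 84 mm diameter, 45 mm high. Leave it alone.
- plate_mid (a point): Centre of the pale blue melamine plate, 170 mm diameter, 18 mm high, lying on the counter. Leave it alone.

How it is judged:
By the outcome, as a careful person would: the job done as asked, in the order asked, and still so for the second after the job is handed in, with the robot touching nothing.
It also fails if it takes over 54 s, if anything falls off the work surface, if the arm or the gripper's body presses on something with over 40 N, if the wrist force passes 120 N, or if a joint passes its speed limit or range.

## Working session

There is one attempt and no reset: what is moved stays moved. The work goes in short steps, Python scripts to look and compute and a tool call to move; the robot and the scene stay as the last step left them, time stands still between calls to the robot, and variables do not carry over. Pictures are saved under pics/ and viewed, at most 10 in all, crops included, and the job is handed in when it is done.

Besides the shell and the picture viewer there is one more tool, called after "Request:" in YAML: its name, and indented under it one key for each argument. move_arm: Moves the arm, as the interface text tells. Shifts and turns lie within -1 to 1; 1 stands for 0.5 m of shift or 30 degrees of turn. Its arguments: {"type":"object","properties":{"increments":{"type":"array"}},"required":["increments"]}

```bash
mkdir -p pics
cat > h.py <<'E'
import numpy as np, cv2
from rig import ctrl
def grab(n,save=None):
    im,d=ctrl.capture(n); c=ctrl.calibration(n)
    if save: cv2.imwrite('pics/'+save,im[:,:,::-1])
    return im,d,np.array(c['intrinsics']),np.array(c['T'])
def pts(d,K,T):
    v,u=np.mgrid[:d.shape[0],:d.shape[1]]
    p=np.stack([(u-K[0,2])/K[0,0]*d,-(v-K[1,2])/K[1,1]*d,-d],-1)
    w=p@T[:3,:3].T+T[:3,3]; w[d==0]=np.nan
    return w
E
python3 - <<'E'
from h import *
for n in('scene','top'):
    im,d,K,T=grab(n,n+'0.png'); np.savez(n+'0.npz',im=im,w=pts(d,K,T),K=K,T=T); print(n,T.round(3).tolist())
s=ctrl.observe(); print(s)
E
```

```text
scene [[0.247, -0.834, 0.493, 1.239], [0.969, 0.211, -0.129, -0.188], [0.004, 0.51, 0.86, 1.275], [0.0, 0.0, 0.0, 1.0]]
top [[-0.037, 0.974, -0.224, 0.403], [-0.999, -0.035, 0.012, -0.006], [0.004, 0.224, 0.975, 1.053], [0.0, 0.0, 0.0, 1.0]]
{'clock': 0.1, 'joint_pos': array([ 1.16720612,  0.62923295,  0.03846854,  1.51826288, -0.02701473,
        0.99631437, -0.02001209]), 'joint_vel': array([ 0.0006721 , -0.00181073,  0.0001763 , -0.00145002, -0.0015157 ,
        0.00118108, -0.00058071]), 'joint_torque': array([ 2.43136747e-03, -5.64532220e+01,  1.23044115e+00, -1.93968952e+01,
        1.13060296e-02,  5.52853962e-03,  1.85685093e-05]), 'position': array([ 0.21524622, -0.61273253,  0.23049653]), 'orientation': array([ 9.85774035e-01,  1.68073882e-01, -1.51481153e-04, -8.35892131e-04]), 'ft_force': array([ 0.28713714,  0.45655889, -0.1145976 ]), 'torque': array([0.01389461, 0.017705  , 0.01515777]), 'gripper_force': 0.0, 'grip_width': 0.9952910996413703}
```

View pics/scene0.png

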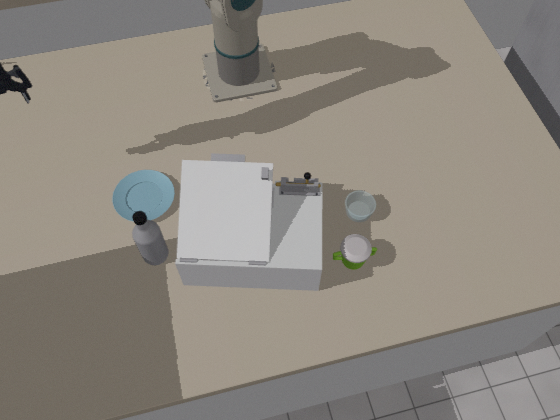

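View pics/top0.png

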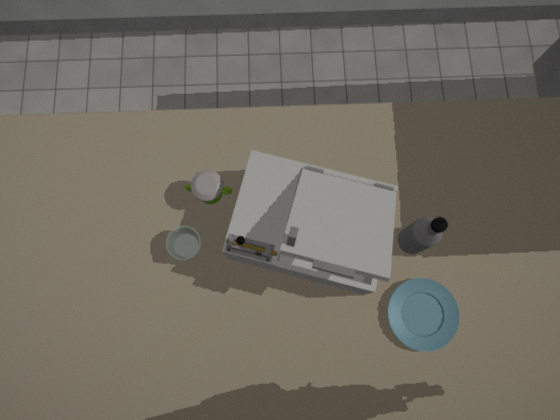

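Both views show the locker ahead of the robot with the flap half raised. In the top view the knob is at about (240,240), the keeper at (292,236), the tab at (335,270), with the cup and ramekin to the left and the bottle and plate to the right.

Run:
```python
from h import *
for n in('top','scene'):
    z=np.load(n+'0.npz'); im=z['im'].astype(int); w=z['w']
    roi=(w[...,0]>.3)&(w[...,0]<.95)&(abs(w[...,1])<.4)
    strip=roi&(abs(w[...,2]-.13)<.006)&(im.min(2)>110)
    nl,L,st,_=cv2.connectedComponentsWithStats(strip.astype(np.uint8))
    i=1+np.argmax(st[1:,4]); P=w[L==i]; print(n,'strip',st[i],np.median(P[:,2]))
    r=cv2.minAreaRect((P[:,:2]*1000).astype(np.float32)); print(r,cv2.boxPoints(r).round(0).tolist())
    # flap plane
    fl=roi&(w[...,2]>.15)&(im.min(2)>110)
    nl,L,st,_=cv2.connectedComponentsWithStats(fl.astype(np.uint8)); i=1+np.argmax(st[1:,4]); P=w[L==i]
    c=P.mean(0); nrm=np.linalg.svd(P-c,full_matrices=False)[2][2]; nrm*=np.sign(nrm[2]);print('flap',c.round(3),nrm.round(3),np.degrees(np.arccos(nrm[2])),'zmax',P[:,2].max(), 'xmin',P[:,0].min())
    k=roi&(im.max(2)<50)&(w[...,2]>.1); nl,L,st,_=cv2.connectedComponentsWithStats(k.astype(np.uint8))
    for j in range(1,nl):
        if st[j,4]>8: print('dark',st[j],np.nanmedian(w[L==j],0).round(3),np.nanmax(w[L==j],0).round(3))
    for nm,m in(('green',(im[...,1]>im[...,2]+50)&(im[...,1]>im[...,0]+25)),('brass',(im[...,0]>im[...,2]+60)&(w[...,2]>.135))):
        q=w[roi&m]; print(nm,len(q),np.nanmedian(q,0).round(3),np.nanmin(q,0).round(3),np.nanmax(q,0).round(3))
```

```text
top strip [ 226  150  172   89 3967] 0.13031822877681387
((625.1815795898438, -94.444091796875), (340.94049072265625, 210.3362579345703), 73.54009246826172) [[476.0, -228.0], [678.0, -288.0], [774.0, 39.0], [573.0, 99.0]]
flap [ 0.572 -0.145  0.194] [ 0.423 -0.129  0.897] 26.236663580776927 zmax 0.2521407883507122 xmin 0.4655426809064459
dark [430 217  18  16 207] [ 0.572 -0.34   0.199] [ 0.587 -0.328  0.203]
dark [236 236   9   9  56] [0.554 0.061 0.199] [0.563 0.07  0.205]
dark [256 252   5   4  13] [0.535 0.028 0.142] [0.538 0.032 0.144]
green 45 [0.708 0.109 0.052] [0.683 0.094 0.022] [0.721 0.201 0.056]
brass 4 [0.558 0.076 0.154] [0.556 0.075 0.148] [0.56  0.078 0.156]
scene strip [ 175  182  147   89 4690] 0.12995266118457105
((611.6942138671875, -90.90754699707031), (338.5373840332031, 244.0852813720703), 73.33541870117188) [[446.0, -218.0], [680.0, -288.0], [777.0, 36.0], [543.0, 106.0]]
flap [ 0.576 -0.142  0.193] [ 0.423 -0.136  0.896] 26.41331504549131 zmax 0.25944848655355757 xmin 0.46569821545393475
dark [304 173   6   7  32] [0.561 0.06  0.197] [0.566 0.066 0.204]
dark [133 211  14  14 143] [ 0.579 -0.342  0.198] [ 0.592 -0.329  0.205]
green 195 [0.73  0.128 0.035] [0.705 0.093 0.003] [0.75  0.203 0.057]
brass 4 [0.548 0.029 0.152] [ 0.535 -0.008  0.147] [0.567 0.092 0.177]
```

Request:
move_arm:
  increments: [0,0,-0.1,0,0,0.25,-1,0.3,-0.25,-0.13,0,0,0.5,-1,0.44,-0.365,-0.13,0,0,0.75,-1,0.88,-0.73,-0.13,0,0,1,-1,0.88,-0.73,-0.13,0,0,1,-1,0.88,-0.73,-0.13,0,0,1,-1,0.88,-0.73,-0.13,0,0,1,-1,0.88,-0.73,-0.13,0,0,1,-1]

```text
clock: 0.9
position: [0.3959, -0.3113, 0.2921]
orientation: [0.996, -0.093, -0.0, -0.0]
ft_force: [0.6, 0.2, -0.4]
grip_width: -0.002
gripper_force: 0.0
```

Request:
move_arm:
  increments: [0.15,-0.41,0,0,0,0.2,-1,0.15,-0.41,0,0,0,0.2,-1,0.15,-0.41,0,0,0,0.2,-1,0.15,-0.41,0,0,0,0.2,-1,0.15,-0.41,0,0,0,0.2,-1,0.15,-0.41,0,0,0,0.2,-1,0.15,-0.41,0,0,0,0.2,-1,0.15,-0.41,0,0,0,0.2,-1]

```text
clock: 1.7
position: [0.506, -0.1275, 0.292]
orientation: [0.989, -0.146, -0.0, 0.0]
ft_force: [0.3, -0.1, 0.9]
grip_width: -0.002
gripper_force: 0.0
```

Request:
move_arm:
  increments: [0,0,0.1,0,0,0,-1,0,0,0.14,0,0,0,-1,0,0,0.17,0,0,0,-1,0,0,0.2,0,0,0,-1,0,0,0.23,0,0,0,-1,0,0,0.26,0,0,0,-1,0,0,0.285,0,0,0,-1,0,0,0.305,0,0,0,-1]

```text
clock: 2.5
position: [0.5062, -0.1271, 0.139]
orientation: [0.989, -0.146, -0.0, 0.0]
ft_force: [-1.7, 0.1, 0.8]
grip_width: -0.0
gripper_force: 0.7
```

Request:
move_arm:
  increments: [0,0,0.005,0,0,0,-1,0,0,0.01,0,0,0,-1,0,0,0.015,0,0,0,-1,0,0,0.018,0,0,0,-1,0,0,0.02,0,0,0,-1,0,0,0.022,0,0,0,-1,0,0,0.022,0,0,0,-1,0,0,0.022,0,0,0,-1]

```text
clock: 3.3
position: [0.5074, -0.1259, 0.13]
orientation: [0.989, -0.145, 0.001, 0.0]
ft_force: [-2.1, 0.5, 11.0]
grip_width: -0.0
gripper_force: 5.3
```

Request:
move_arm:
  increments: [0,0,-0.1,0,0,0,-1,0,0,-0.2,0,0,0,-1,0,-0.07,-0.26,0,0,0,0.1,-0.012,-0.387,-0.26,0,0,0,0.1,-0.012,-0.387,-0.26,0,0,0,0.1,-0.012,-0.387,-0.26,0,0,0,0.1,-0.012,-0.387,-0.26,0,0,0,0.1,-0.012,-0.387,-0.26,0,0,0,0.1]

```text
clock: 4.1
position: [0.5568, 0.0644, 0.2585]
orientation: [0.99, -0.142, 0.0, -0.001]
ft_force: [-0.4, -0.7, 0.2]
grip_width: 0.548
gripper_force: 0.0
```

Run:
```python
from h import *
s=ctrl.observe(); print(s['position'],s['grip_width'])
im,d,K,T=grab('wrist','w1.png'); w=pts(d,K,T); np.savez('w1.npz',im=im,w=w,K=K,T=T)
k=(im.max(2)<50)&(w[...,2]>.13)&(w[...,2]<.215); nl,L,st,_=cv2.connectedComponentsWithStats(k.astype(np.uint8))
for j in range(1,nl):
    if st[j,4]>20: print('dark',st[j],np.nanmedian(w[L==j],0).round(3),np.nanmin(w[L==j],0).round(3),np.nanmax(w[L==j],0).round(3))
im,d,K,T=grab('top'); w=pts(d,K,T)
C=np.array([.612,-.092]);th=np.radians(-16.65);R=np.array([[np.cos(th),-np.sin(th)],[np.sin(th),np.cos(th)]])
l=(w[...,:2]-C)@R
m=(abs(l[...,0])<.05)&(l[...,1]>-.15)&(l[...,1]<.0)&(w[...,2]<.2)
A=np.c_[l[m],np.ones(m.sum())]; print('flap z=ax+by+c',m.sum(),np.linalg.lstsq(A,w[m][:,2],rcond=None)[0])
```

```text
[0.55677743 0.0643846  0.25849966] 0.5484015031332143
dark [267 213  28  29 659] [0.558 0.057 0.198] [0.545 0.05  0.151] [0.565 0.066 0.201]
dark [327 218  15   5  63] [0.533 0.022 0.14 ] [0.53  0.018 0.138] [0.536 0.028 0.142]
flap z=ax+by+c 3061 [0.00040158 0.00127159 0.13011712]
```

View pics/w1.png

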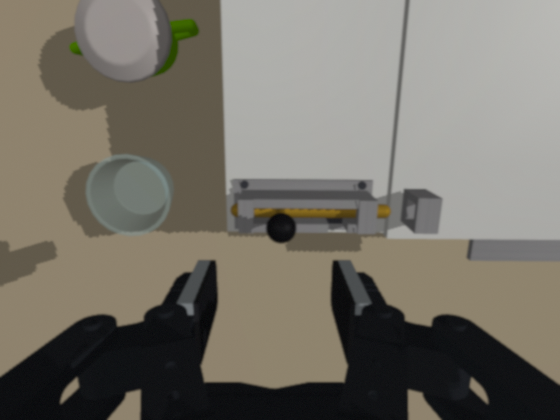

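The flap is flat and shut (z = 0.130). The knob is at pixel (281,228), between the fingers, the bolt is withdrawn, and the keeper at (422,212) lines up with it. Next I lower over the knob and grip it.

Request:
move_arm:
  increments: [0.004,0.012,0.06,0,0,0,0.1,0.004,0.012,0.11,0,0,0,0.1,0.004,0.012,0.16,0,0,0,0.1,0.004,0.012,0.16,0,0,0,0.1,0.004,0.012,0.16,0,0,0,-1,0.004,0.012,0.16,0,0,0,-1,0.004,0.012,0.16,0,0,0,-1,0.004,0.012,0.16,0,0,0,-1]

```text
clock: 5.0
position: [0.5578, 0.0552, 0.1802]
orientation: [0.989, -0.145, 0.001, -0.0]
ft_force: [-0.4, 1.2, 6.6]
grip_width: 0.167
gripper_force: 58.6
```

Request:
move_arm:
  increments: [0,0.012,0,0,0,0,-1,0,0.024,0,0,0,0,-1,0,0.036,0,0,0,0,-1,0,0.045,0,0,0,0,-1,0,0.054,0,0,0,0,-1,0,0.062,0,0,0,0,-1,0,0.07,0,0,0,0,-1,0,0.07,0,0,0,0,-1]

```text
clock: 5.8
position: [0.5481, 0.0223, 0.1802]
orientation: [0.989, -0.145, 0.002, -0.001]
ft_force: [-0.1, 3.7, 6.6]
grip_width: 0.167
gripper_force: 58.8
```

Request:
move_arm:
  increments: [0,0.004,0,0,0,0,-1,0,0.008,0,0,0,0,-1,0,0.01,0,0,0,0,-1,0,0.012,0,0,0,0,-1,0,0.012,0,0,0,0,-1,0,0.012,0,0,0,0,-1,0,0.012,0,0,0,0,-1,0,0.012,0,0,0,0,-1]

```text
clock: 6.6
position: [0.548, 0.0218, 0.1803]
orientation: [0.99, -0.143, 0.003, -0.004]
ft_force: [4.2, 12.2, 3.2]
grip_width: 0.167
gripper_force: 58.6
```

Run:
```python
from h import *
im,d,K,T=grab('wrist'); cv2.imwrite('pics/w2.png',cv2.resize(im[80:380,150:500,::-1],None,fx=2,fy=2))
im,d,K,T=grab('scene'); cv2.imwrite('pics/s2.png',cv2.resize(im[140:230,230:350,::-1],None,fx=6,fy=6))
```

```text
(no output)
```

View pics/w2.png

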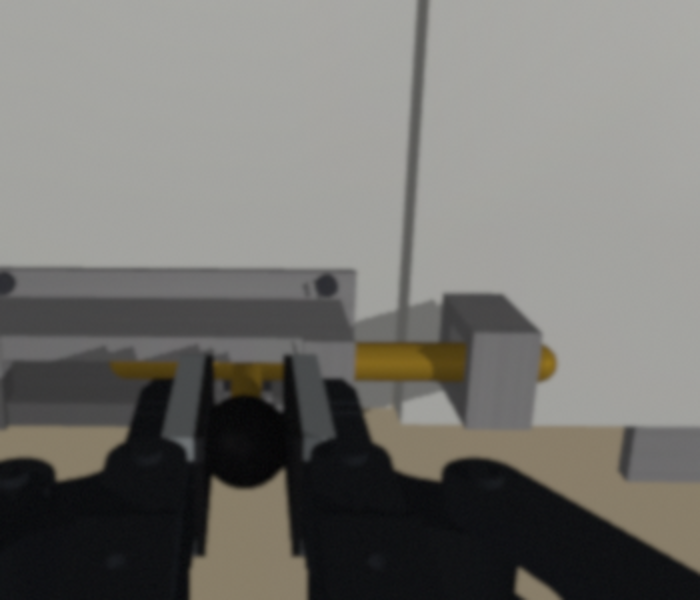

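The bolt tip shows through the keeper at about (545,362) in the crop, and the force has risen at the stop. Now I swing the handle down along its arc.

Request:
move_arm:
  increments: [-0.009,0,0.0005,0,0,0,-1,-0.017,0,0.0016,0,0,0,-1,-0.026,0,0.004,0,0,0,-1,-0.034,0,0.007,0,0,0,-1,-0.042,0,0.011,0,0,0,-1,-0.05,0,0.015,0,0,0,-1,-0.057,0,0.02,0,0,0,-1,-0.064,0,0.026,0,0,0,-1]

```text
clock: 7.5
position: [0.5149, 0.0261, 0.1673]
orientation: [0.99, -0.144, 0.001, -0.001]
ft_force: [-1.3, -0.7, 0.5]
grip_width: 0.002
gripper_force: 0.5
```

Run:
```python
from h import *
im,d,K,T=grab('wrist'); w=pts(d,K,T); cv2.imwrite('pics/w3.png',cv2.resize(im[80:380,150:500,::-1],None,fx=2,fy=2))
np.savez('w3.npz',w=w,im=im)
```

```text
(no output)
```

View pics/w3.png

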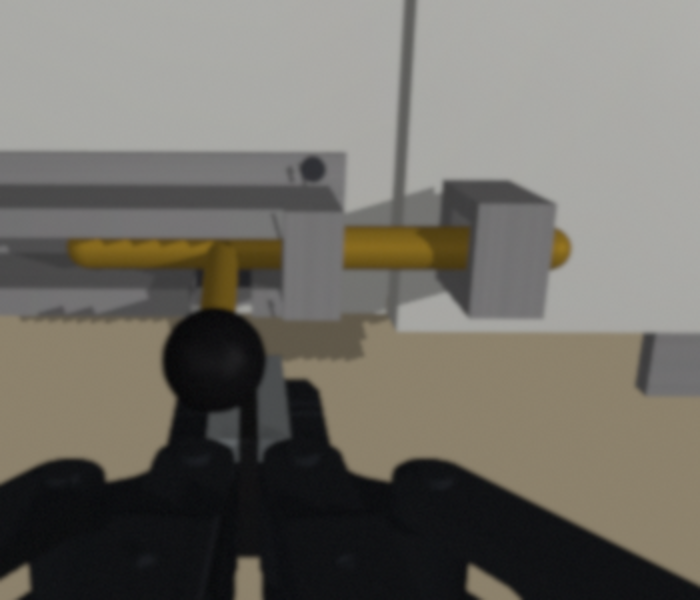

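The grip slipped off: the fingers are shut and in front of the knob, which is at crop (213,360). The handle is still about upright. I back off, lift and look at the notch.

Request:
move_arm:
  increments: [-0.05,0,0,0,0,0,-1,-0.05,0,0,0,0,0,-1,-0.05,0,-0.1,0,0,0,-1,-0.03,0,-0.2,0,0,0,-1,-0.03,0,-0.24,0,0,0,-1,-0.03,0,-0.24,0,0,0,-1,-0.03,0,-0.24,0,0,0,-1,-0.03,0,-0.24,0,0,0,-1]

```text
clock: 8.35
position: [0.4992, 0.0289, 0.2844]
orientation: [0.989, -0.145, -0.001, 0.0]
ft_force: [-0.9, -1.1, 0.2]
grip_width: 0.0
gripper_force: 0.0
```

Run:
```python
from h import *
im,d,K,T=grab('wrist'); w=pts(d,K,T); np.savez('w4.npz',im=im,w=w)
C=np.array([.612,-.092]);th=np.radians(-16.65);R=np.array([[np.cos(th),-np.sin(th)],[np.sin(th),np.cos(th)]])
l=(w[...,:2]-C)@R
k=(im.max(2)<60)&(w[...,2]>.17)&(w[...,2]<.215)&(abs(l[...,0]+.1)<.05); nl,L,st,_=cv2.connectedComponentsWithStats(k.astype(np.uint8))
for j in range(1,nl):
    if st[j,4]>20: print('dark',st[j],np.nanmedian(l[L==j],0).round(4),w[L==j][:,2].max().round(4),np.nanmedian(w[L==j],0))
br=(im[...,0].astype(int)>im[...,2]*2.0)&(im[...,0]>60)&(abs(l[...,0]+.1)<.03)
ys,xs=np.where(br); print('brass px',xs.min(),xs.max(),ys.min(),ys.max(), 'y_l',np.nanpercentile(l[br][:,1],[1,99]),'x_l',np.nanmedian(l[br][:,0]))
b=(l[...,1]>.03)&(l[...,1]<.17)&(abs(l[...,0]+.1)<.03); ys,xs=np.where(b)
c=im[ys.min()-10:ys.max()+10,xs.min():xs.max()+30,::-1]; print(c.shape,xs.min(),ys.min()-10)
f=min(800/c.shape[1],600/c.shape[0]); cv2.imwrite('pics/w4.png',cv2.resize(c,None,fx=f,fy=f,interpolation=cv2.INTER_CUBIC)); print(f)
```

```text
dark [247 148  28  28 609] [-0.1069  0.0916] 0.2006 [0.53578434 0.02640608 0.19669492]
brass px 217 367 136 148 y_l [0.01691577 0.12412959] x_l -0.09951360093558578
(330, 559, 3) 1 90
1.4311270125223614
```

View pics/w4.png

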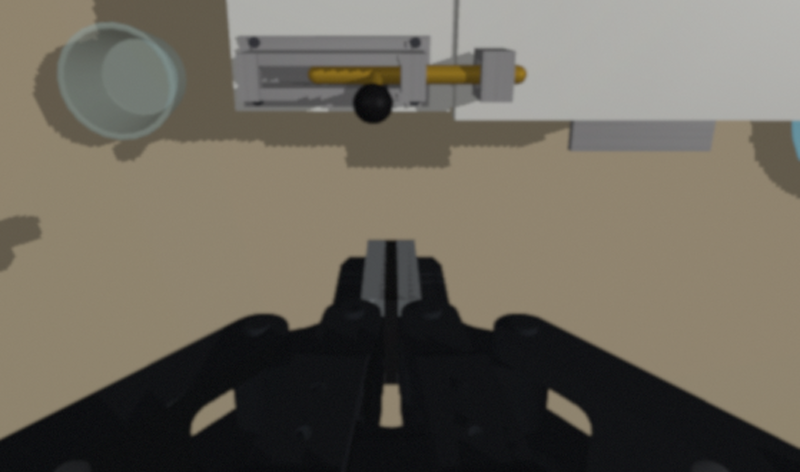

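Run:
```python
from h import *
im=np.load('w3.npz')['im'][185:250,200:330,::-1]
im=cv2.convertScaleAbs(im,alpha=1.8,beta=10)
cv2.imwrite('pics/w5.png',cv2.resize(im,None,fx=6,fy=6,interpolation=cv2.INTER_CUBIC))
```

```text
(no output)
```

View pics/w5.png

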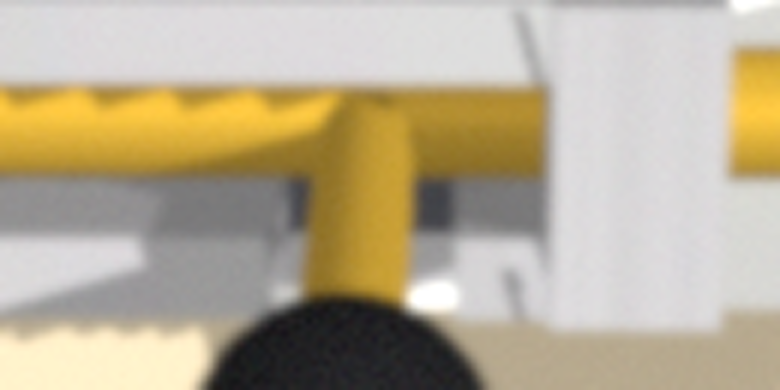

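The stem is at x ≈ 361, inside the notch opening (290–455), so the bolt is at its stop. I will push the knob over from behind with the fingers shut.

Request:
move_arm:
  increments: [0.07,-0.013,0,0,0,0,-1,0.13,-0.013,0,0,0,0,-1,0.13,-0.013,0.05,0,0,0,-1,0.13,-0.013,0.1,0,0,0,-1,0.13,-0.013,0.15,0,0,0,-1,0.13,-0.013,0.19,0,0,0,-1,0.13,-0.013,0.212,0,0,0,-1,0.13,-0.013,0.212,0,0,0,-1]

```text
clock: 9.2
position: [0.5627, 0.0167, 0.1775]
orientation: [0.989, -0.145, -0.002, 0.001]
ft_force: [-0.6, -0.2, -0.4]
grip_width: -0.001
gripper_force: 0.0
```

Request:
move_arm:
  increments: [-0.012,0,0,0,0,0,-1,-0.024,0,0,0,0,0,-1,-0.036,0,0,0,0,0,-1,-0.046,0,0.004,0,0,0,-1,-0.056,0,0.008,0,0,0,-1,-0.066,0,0.014,0,0,0,-1,-0.074,0,0.018,0,0,0,-1,-0.08,0,0.018,0,0,0,-1]

```text
clock: 10.0
position: [0.5261, 0.0282, 0.1703]
orientation: [0.989, -0.145, 0.001, 0.0]
ft_force: [5.2, -1.9, -2.5]
grip_width: 0.006
gripper_force: 2.4
```

Request:
move_arm:
  increments: [0.02,0,0,0,0,0,-1,0.02,0,-0.05,0,0,0,-1,0.0,0,-0.08,0,0,0,-1,-0.044,0,-0.08,0,0,0,-1,-0.044,0,-0.06,0,0,0,-1,-0.044,0,-0.03,0,0,0,-1,-0.044,0,-0.01,0,0,0,-1,-0.044,0,0.005,0,0,0,-1]

```text
clock: 10.8
position: [0.5044, 0.0345, 0.167]
orientation: [0.989, -0.145, -0.001, 0.0]
ft_force: [-0.9, -0.6, 0.3]
grip_width: 0.002
gripper_force: 0.7
```

Request:
move_arm:
  increments: [0,0,0.007,0,0,0,-1,0,0,0.014,0,0,0,-1,0,0,0.02,0,0,0,-1,0,0,0.025,0,0,0,-1,0,0,0.03,0,0,0,-1,0,0,0.033,0,0,0,-1,0,0,0.033,0,0,0,-1,0,0,0.033,0,0,0,-1]

```text
clock: 11.6
position: [0.5051, 0.0347, 0.1546]
orientation: [0.989, -0.145, 0.001, -0.0]
ft_force: [-6.7, 0.4, 27.7]
grip_width: 0.005
gripper_force: 14.0
```

Request:
move_arm:
  increments: [0,0,-0.02,0,0,0,-1,0,0,-0.1,0,0,0,-1,-0.05,0,-0.2,0,0,0,-1,-0.1,0,-0.25,0,0,0,-1,-0.1,0,-0.25,0,0,0,-1,-0.1,0,-0.25,0,0,0,-1,-0.1,0,-0.25,0,0,0,-1,-0.1,0,-0.25,0,0,0,-1]

```text
clock: 12.4
position: [0.457, 0.0485, 0.2755]
orientation: [0.989, -0.145, -0.001, 0.0]
ft_force: [-0.1, -0.1, 0.2]
grip_width: -0.001
gripper_force: 0.0
```

Run:
```python
from h import *
im,d,K,T=grab('wrist','w6.png'); w=pts(d,K,T)
C=np.array([.612,-.092]);th=np.radians(-16.65);R=np.array([[np.cos(th),-np.sin(th)],[np.sin(th),np.cos(th)]])
l=(w[...,:2]-C)@R
k=(im.max(2)<60)&(w[...,2]>.1)&(w[...,2]<.215)&(abs(l[...,0]+.13)<.05)&(l[...,1]>0); nl,L,st,_=cv2.connectedComponentsWithStats(k.astype(np.uint8))
for j in range(1,nl):
    if st[j,4]>20: print('dark',st[j],np.nanmedian(l[L==j],0).round(4),w[L==j][:,2].max().round(4))
m=(abs(l[...,0])<.1)&(l[...,1]>-.15)&(l[...,1]<.03)&(abs(w[...,2]-.15)<.1)
print('flap z',np.percentile(w[m][:,2],[5,50,95]))
print(ctrl.observe()['ft_force'])
```

```text
dark [264  85   3   8  24] [-0.1085  0.0964] 0.1416
dark [277  84   4   9  33] [-0.1082  0.0866] 0.1415
dark [179  95   8   8  45] [-0.1147  0.1564] 0.1346
dark [260 131  25  23 455] [-0.1443  0.0915] 0.1565
flap z [0.12705695 0.12832302 0.12969377]
[-0.32003506 -0.0864143  -0.01338824]
```

View pics/w6.png

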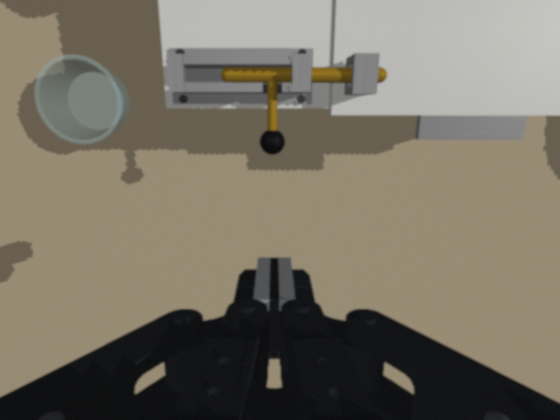

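The handle lies level through its notch: the knob is at (272,142) with its top at z = 0.1565. The bolt runs through the keeper with its tip at (382,75), the flap is flat, and the arm is clear.

```bash
python3 -c "
from rig import ctrl
print(ctrl.job_done())"
```

```text
the job is handed in; nothing more can be done
None
```

The job is handed in at about 12.5 s: the locker flap is shut, the bolt is thrown through the keeper, the handle is turned fully down in its notch, and the arm never went near the cup, bottle, ramekin or plate.

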